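Put the loose microscope optics back in their trays

TASK

Put the five loose microscope optics on the bench away where each kind is kept: the two objectives in the objective rack, the two eyepieces in the eyepiece tray and the filter cube in the filter cube case. Stand each one upright in a free bay of its own, setting it down on the floor of the bay rather than letting it drop, and leave the objective and the cube that are already stored where they are.

Things in the scene. Friction and masses are not known exactly. Their poses are not given: they have to be found in the camera images.
- objective_long: High-power microscope objective, the tallest piece: bright metal, 60 mm tall in all. Brass thread 25 mm across at the foot (6 mm high), then a straight barrel 31 mm across up to 42 mm, tapering to a nose 14 mm across with a small lens. About 0.22 kg; stands on the bench on its mounting end, lens up; round about its upright z axis; origin: centre of its underside.
- objective_short: Low-power objective: bright metal, 43 mm tall, brass thread 25 mm across at the foot (6 mm high), straight barrel 29 mm across up to 38 mm, then a short taper to a broad nose 22 mm across. About 0.13 kg; stands on the bench on its mounting end, lens up; round about its upright z axis; origin: centre of its underside.
- eyepiece_plain: Plain eyepiece: 44 mm tall: bare aluminium tube 30 mm across (0 to 18 mm), black head 36 mm across (18 to 38 mm), rubber eyecup 32 mm across on top; round glass on top. About 0.10 kg; stands on the bench on its mounting end, lens up; round about its upright z axis; origin: centre of its underside.
- eyepiece_focusing: Focusing eyepiece: black, 56 mm tall, with a broad knurled ring 43 mm across from 20 to 44 mm height (45 over the knurls, looks only), 38 mm head above, 34 mm rubber eyecup on top, bare aluminium tube 30 mm across at the foot (0 to 18 mm); round glass on top. About 0.14 kg; stands on the bench on its mounting end, lens up; round about its upright z axis; origin: centre of its underside.
- filter_cube: The loose fluorescence filter cube: black block, 38 mm (its x) by 34 mm (its y) by 40 mm tall, with a round amber window in its top and a round green one in its -x side. About 0.10 kg; stands upright on the bench, turned up to 0.6 rad; origin: centre of its underside.
- objective_rack: Objective rack: fixed black plate 72 (x) by 196 mm (y), 12 mm high, with three round wells in a row along its y at y = -62, 0, +62 mm. Wells 50 mm across, 8 mm deep, their grey felt floor 4 mm above the bench. The +62 mm well already holds an objective, the other two are free. Origin: centre of its underside, on the bench.
- eyepiece_tray: Eyepiece tray: fixed, white, 68 (x) by 130 mm (y), rims and divider 12 mm high and 6 mm thick. Two square bays, 56 by 56 mm, at y = -31 and +31 mm, both free; grey floor 4 mm above the bench. Origin: centre of its underside, on the bench.
- cube_case: Filter cube case: fixed, grey, bay part 64 (x) by 184 mm (y), walls 12 mm high, 4 mm thick; three square bays 56 by 56 mm in a row along its y at y = -60, 0, +60 mm, floor 4 mm above the bench. The +60 mm bay already holds a cube, the other two are free. Its lid lies folded back flat on its +x side (x 39 to 101 mm, 10 mm high) and stays empty. Origin: underside, centre of the bay part.
- stored_objective: The objective that already stands in the rack's well at y = +62 mm: bright metal, 52 mm tall, barrel 30 mm across. Leave it alone. Origin: centre of its underside.
- stored_cube: The filter cube that already stands in the case's bay at y = +60 mm: same as the loose cube, 38 by 34 by 40 mm. Leave it alone. Origin: centre of its underside.
Not all that is in view belongs to the job. What is shaped like the eyepiece_plain but blue is not meant.

How it is judged:
By the outcome, as a careful person would: the job done as asked, in the order asked, and still so for the second after the job is handed in, with the robot touching nothing.
It also fails if it takes over 112 s, if anything falls off the work surface, if the arm or the gripper's body presses on something with over 40 N, if the wrist force passes 120 N, or if a joint passes its speed limit or range.

ROBOT

A 7-joint arm with a two-finger parallel gripper is mounted at the origin on the work surface. World frame = base frame: x ahead of the robot, y to its left, z up, the work surface at z = 0. Lengths are in m, angles in rad, forces in N, time in s.
With the tool pointing down it reaches from about 0.4 to 0.85 m from the base axis. Payload 10.4 kg.
Tool frame: the origin (TCP) lies at the very end of the fingers, on their centre line; the grasp point (between the pads) lies 19 mm behind it; z points along the fingers, y is the line along which they close (so a half turn about z gives the same grasp; the last joint's range is limited). The gripper opens to 87 mm and grips with 3 to 60 N. Pads are 19 mm wide; open, the fingers measure 117 mm over their backs; the gripper's body (75 mm by 190 mm) begins 51 mm behind the grasp point.
Start: joints at [-1.355, 0.332, -0.065, 1.46, 0.022, 1.35, -0.088], TCP at [0.148, 0.607, 0.223] pointing down, gripper open.
Joint ranges: [-2.6, 2.6], [-0.5, 2.12], [-1.47, 1.34], [0.16, 2.42], [-1.27, 4.41], [0.06, 2.06], [-2.6, 2.6]. Speed limits (rad/s): [2.22, 2.22, 2.79, 2.79, 3.14, 3.14, 3.14].

INTERFACE

Orientations are given as a unit quaternion [w, x, y, z].
In Python, from workcell import bot gives the robot as it stands.
- The arm moves only by the shell command python3 -m creep 'ROWS'. ROWS is JSON, a list that holds one entry, the list of rows, each a list of 5 numbers: the closure, from 0 (fully open) to 1 (shut), then the shift along the tool's x, y, z in units of 30 mm (1.0 is 30 mm), then the turn about the tool's z in units of 5 degrees (1.0 is 5 degrees). In form: [[[fingers, x, y, z, roll], ...]]. A call has 1 to 5 rows; each row is the pose to reach, as a shift and turn from the pose commanded when the call began, along the tool's axes at that moment; what a row does not reach only later rows make up. A row lasts 1/12 s, in which the tool goes at most 41.7 mm and 7.16 degrees, less where a joint would pass 70% of its speed; a pose out of reach is approached as far as the arm can. A call with a gripper value outside its range is refused whole. The fingers move at their own pace and stop on an object; the grip force is fixed at half the most. Time passes only in rows, so rows that repeat a pose let the fingers close. It gives the time, the measured TCP pose, the force, the opening and the grip force at its end, in the units of the state.
- bot.get_state(): the state, without advancing time (a new reading comes with each control period).
- bot.grab_frame(name): name is "scene" or "top"; returns the picture (400x640x3 uint8, blue, green, red); there is no depth.
- bot.camera_params(name): a dict with "vfov" (degrees; the focal length in pixels is half the picture's height over the tangent of half this angle, whatever the lens; pixels are square), "cx", "cy" (the principal point, pixels), "origin" and "orientation" of the camera in the world. Camera axes: x right, y down, z forward; pixel columns grow to the right and rows downward; lengths in m; the calibration is good to about 2 mm. A picture is of the moment at which its call begins. camera_params takes no time and is no camera call.
- bot.hand_in(): hands the job in; it is judged then, once.
The state is a dict: "time": time; "joints": joint angles; "joint_velocities": joint speeds; "tau": joint torques, N m; "tool_pos": TCP position; "eef_rot": TCP orientation; "contact_force": force on the tool from outside, world axes, zero at the start; "wrist_torque": the same for the moment, N m; "opening": finger opening in m; "gripper_force": force on a finger pad.
Only numpy, scipy, OpenCV 4.12 (cv2) and the standard library are available. Lean on these libraries where they do the work, as an engineer would, in place of code of your own. Each camera call takes 0.05 s, during which the arm holds its last target. There are 200 camera calls.

## Working session

There is one attempt and no reset: what is moved stays moved. The work goes in short steps, Python scripts to look and compute and a shell command to move; the robot and the scene stay as the last step left them, time stands still between calls to the robot, and variables do not carry over. Pictures are saved under pics/ and viewed, at most 14 in all, crops included, and the job is handed in when it is done.

```bash
mkdir -p pics; ls; python3 - <<'E'
from workcell import bot
import cv2
for n in("scene","top"):
    print(n,bot.camera_params(n)); cv2.imwrite(f"pics/{n}0.png",bot.grab_frame(n))
s=bot.get_state();print(s)
E
```

```text
pics
scene {'vfov': 54.04163022602212, 'cx': 318.500552519657, 'cy': 203.81244631055122, 'origin': array([ 0.97486748, -0.34613256,  0.67309927]), 'orientation': array([-0.34780826,  0.81906155,  0.42430964, -0.1677168 ])}
top {'vfov': 57.544389227527766, 'cx': 320.5037452323621, 'cy': 201.44377004550407, 'origin': array([0.30379097, 0.04716246, 0.87661351]), 'orientation': array([ 0.07082862, -0.65773731,  0.74581967, -0.07821737])}
{'time': 0.1, 'joints': array([-1.35457619,  0.33279721, -0.06470405,  1.46080932,  0.02160113,
        1.34991019, -0.08850225]), 'joint_velocities': array([ 0.00125474, -0.00240196,  0.00097941, -0.00187169,  0.00045727,
        0.00018028,  0.00049711]), 'tau': array([ 1.89378625e-03, -6.24540925e+01,  2.47568625e-02, -3.90709269e+01,
       -6.13774289e-02,  3.66567064e-02,  7.64003380e-05]), 'tool_pos': array([0.14777049, 0.60694153, 0.2218636 ]), 'eef_rot': array([-4.61798155e-05,  1.19116529e-01,  9.92880091e-01, -6.12569664e-04]), 'contact_force': array([-0.0107801 , -0.28859425,  0.28825086]), 'wrist_torque': array([-0.00582651,  0.00335099, -0.0488652 ]), 'gripper_force': 0.0, 'opening': 0.08710425246831892}
```

View pics/top0.png

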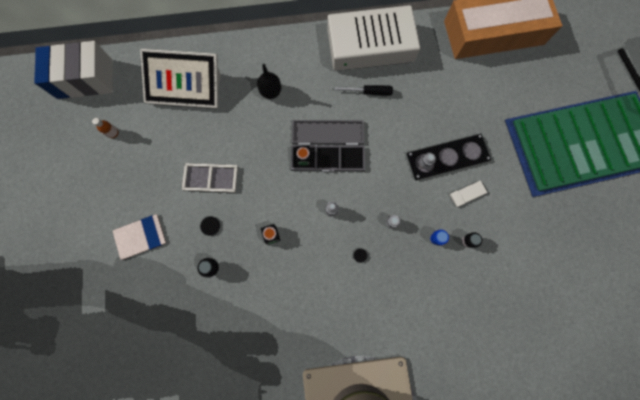

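View pics/scene0.png

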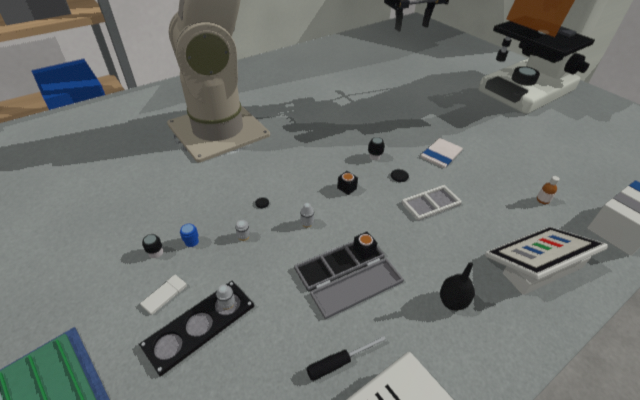

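Top view, with base at the bottom, +x up and +y left:
- Tray at (210,178), case at (329,146), rack at (449,156).
- Metal pieces at (331,208) and (394,221), loose cube at (270,233).
- Black eyepieces at (207,267) and (473,240). The blue one at (440,237) is the decoy.
- The flat black discs at (210,226) and (360,255) are caps.

Next I'll enlarge these areas to identify the pieces and measure the corners.

```bash
python3 - <<'E'
import cv2,numpy as np
t=cv2.imread("pics/top0.png");s=cv2.imread("pics/scene0.png")
def c(im,x,y,w,h,k):
    return cv2.convertScaleAbs(cv2.resize(im[y:y+h,x:x+w],None,fx=k,fy=k,interpolation=cv2.INTER_CUBIC),alpha=1.5)
cv2.imwrite("pics/cA.png",c(t,175,110,200,150,4))
cv2.imwrite("pics/cB.png",c(t,310,125,200,150,4))
cv2.imwrite("pics/cC.png",c(s,130,130,340,250,2.35))
E
```

```text
(no output)
```

View pics/cA.png

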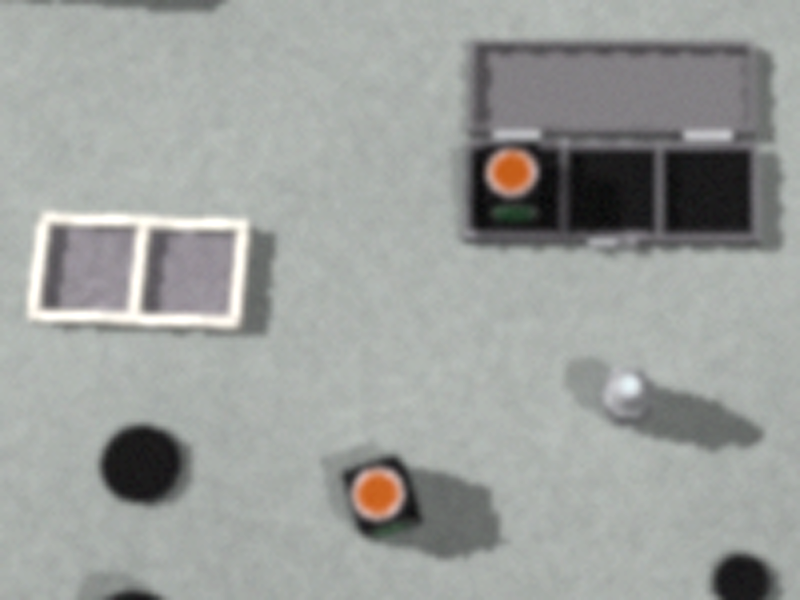

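View pics/cB.png

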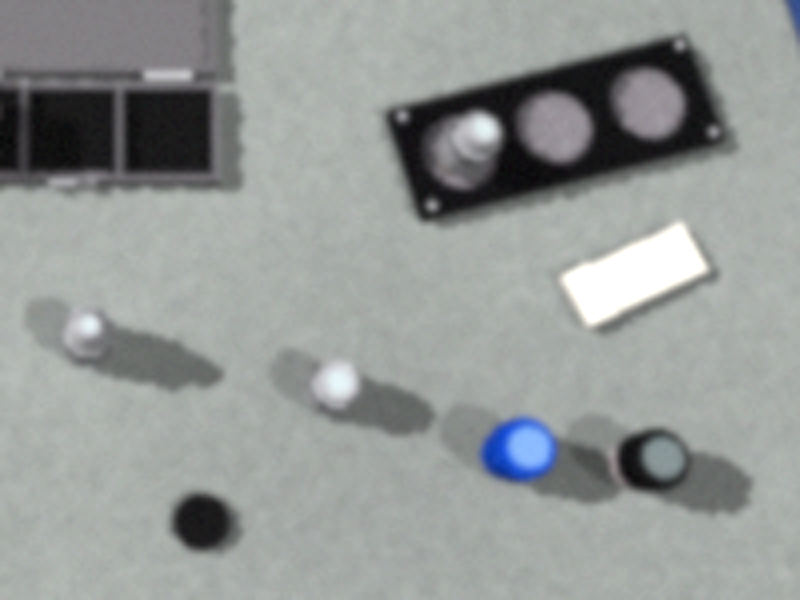

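View pics/cC.png

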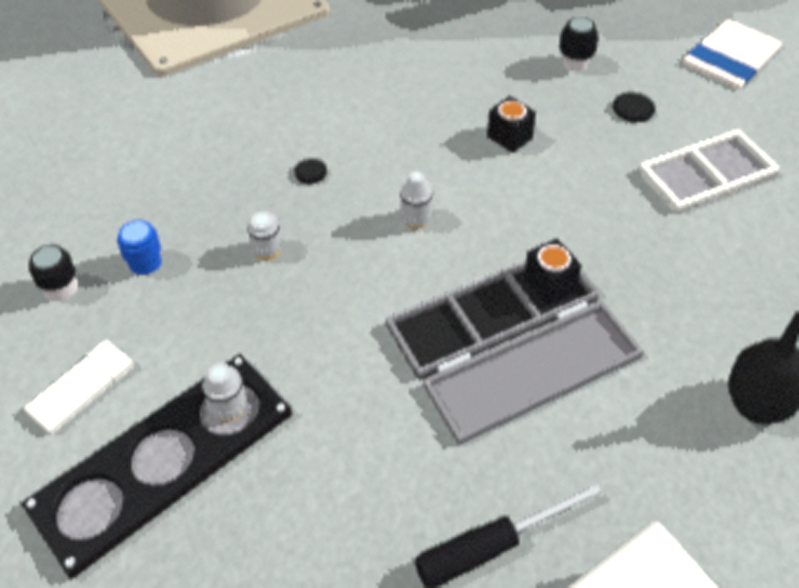

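Positions from the crops:
- **Long objective:** tapering nose, top (332.5,205.5), scene (307,206).
- **Short objective:** broad nose, top (395,220), scene (242,222).
- **Black eyepieces:** right at top (475.5,239), scene (151,238); left at top (207,267), scene (377,140). The blue one at (440,237) is the decoy.
- **Loose cube:** top (269.5,233). Its green side points towards the robot.
- **Stored pieces:** objective in the left well, and cube in the left bay (+y).

Next I'll triangulate all of these, which also checks the lens.

```bash
cat > h.py <<'E'
import numpy as np
from scipy.spatial.transform import Rotation as R
P={'scene':(54.04163022602212,318.500552519657,203.81244631055122,[0.97486748,-0.34613256,0.67309927],[-0.34780826,0.81906155,0.42430964,-0.1677168]),
'top':(57.544389227527766,320.5037452323621,201.44377004550407,[0.30379097,0.04716246,0.87661351],[0.07082862,-0.65773731,0.74581967,-0.07821737])}
def ray(n,u,v):
    f,cx,cy,o,q=P[n]; f=200/np.tan(np.radians(f)/2); r=R.from_quat(q,scalar_first=True)
    return np.array(o),r.apply([(u-cx)/f,(v-cy)/f,1])
def at(n,u,v,z):
    o,d=ray(n,u,v); return o+d*(z-o[2])/d[2]
def proj(n,p):
    f,cx,cy,o,q=P[n]; f=200/np.tan(np.radians(f)/2); c=R.from_quat(q,scalar_first=True).inv().apply(np.array(p)-o)
    return np.array([cx,cy])+f*c[...,:2]/c[...,2:]
def tri(a,b):
    A=[];y=[]
    for n,p in(('top',a),('scene',b)):
        o,d=ray(n,*p);d/=np.linalg.norm(d);M=np.eye(3)-np.outer(d,d);A.append(M);y.append(M@o)
    x=np.linalg.lstsq(np.vstack(A),np.hstack(y),rcond=None)[0]
    return x,np.linalg.norm(A[0]@x-y[0])+np.linalg.norm(A[1]@x-y[1])
E
python3 - <<'E'
from h import *
np.set_printoptions(precision=4,suppress=True)
A=lambda x,y:(175+(x+.5)/4-.5,110+(y+.5)/4-.5)
B=lambda x,y:(310+(x+.5)/4-.5,125+(y+.5)/4-.5)
C=lambda x,y:(130+(x+.5)/2.35-.5,130+(y+.5)/2.35-.5)
for n,a,b,z in [('long',B(90,325),C(417,178),.06),('short',B(341,380),C(264,218),.043),('blackR',B(663,457),C(50,256),.044),('blackL',(207,267),C(581,24),.056),
 ('cube',A(378,493),C(512,110),.04),('stcube',A(512,172),C(554,258),.044),('stobj',B(484,132),C(224,372),.056),
 ('rk1',B(402,117),C(282,408),.012),('rk2',B(431,205),C(238,360),.012),('rk3',B(681,45),C(70,563),.012),('rk4',B(714,131),C(31,504),.012),('well0',B(557,127),C(162,457),.004),('well-',B(648,103),C(89,508),.004),
 ('tTL',A(44,213),C(777,165),.012),('tTR',A(250,220),C(680,207),.012),('tBR',A(243,326),C(642,168),.012),('tBL',A(30,320),C(740,133),.012),
 ('cBR',A(758,240),C(390,321),.012),('cdiv1lo',A(565,236),C(510,274),.012),('cdiv2lo',A(660,236),C(452,297),.012),('cdiv2hi',A(660,147),C(481,345),.012)]:
    x,e=tri(a,b); print(n,x,round(e,4),'top@z',at('top',*a,z)[:2],'scene@z',at('scene',*b,z)[:2])
E
```

```text
long [0.4652 0.0033 0.0586] 0.0023 top@z [0.4644 0.0025] scene@z [0.467  0.0035]
short [ 0.4178 -0.1358  0.0464] 0.004 top@z [ 0.4173 -0.1383] scene@z [ 0.4159 -0.133 ]
blackR [ 0.3508 -0.3107  0.0454] 0.0033 top@z [ 0.3502 -0.313 ] scene@z [ 0.3506 -0.3093]
blackL [0.3644 0.2983 0.0575] 0.0062 top@z [0.3627 0.2961] scene@z [0.3637 0.3032]
cube [0.4237 0.1543 0.0406] 0.001 top@z [0.4235 0.1539] scene@z [0.4234 0.1552]
stcube [0.6064 0.0553 0.0441] 0.0012 top@z [0.6061 0.0549] scene@z [0.6066 0.056 ]
stobj [ 0.5527 -0.2417  0.0551] 0.0056 top@z [ 0.5513 -0.244 ] scene@z [ 0.555  -0.2395]
rk1 [ 0.5815 -0.2098  0.0111] 0.0027 top@z [ 0.5807 -0.2107] scene@z [ 0.5828 -0.2088]
rk2 [ 0.522  -0.2176  0.0136] 0.0007 top@z [ 0.5222 -0.2184] scene@z [ 0.521 -0.217]
rk3 [ 0.6061 -0.3926  0.0117] 0.0021 top@z [ 0.6057 -0.3935] scene@z [ 0.6069 -0.3917]
rk4 [ 0.5474 -0.4005  0.0124] 0.0016 top@z [ 0.5472 -0.4016] scene@z [ 0.5476 -0.3999]
well0 [ 0.564  -0.3061  0.0072] 0.0024 top@z [ 0.5645 -0.3085] scene@z [ 0.5627 -0.3048]
well- [ 0.5721 -0.3666  0.0072] 0.0009 top@z [ 0.5729 -0.3686] scene@z [ 0.5704 -0.3663]
tTL [0.6264 0.346  0.0163] 0.0011 top@z [0.6276 0.347 ] scene@z [0.6243 0.3512]
tTR [0.6082 0.2216 0.0116] 0.0032 top@z [0.6069 0.2202] scene@z [0.609  0.2229]
tBR [0.5429 0.2329 0.0069] 0.0052 top@z [0.5399 0.2296] scene@z [0.5472 0.2311]
tBL [0.5634 0.3629 0.0049] 0.0038 top@z [0.56   0.3587] scene@z [0.5683 0.3576]
cBR [ 0.5568 -0.0897  0.0077] 0.004 top@z [ 0.5546 -0.0907] scene@z [ 0.5605 -0.0897]
cdiv1lo [0.5753 0.0299 0.0077] 0.0063 top@z [0.5721 0.0274] scene@z [0.5793 0.0303]
cdiv2lo [ 0.567  -0.0295  0.0083] 0.0043 top@z [ 0.5647 -0.0309] scene@z [ 0.5703 -0.0293]
cdiv2hi [ 0.6242 -0.0385  0.0085] 0.0017 top@z [ 0.6224 -0.0388] scene@z [ 0.6265 -0.0394]
```

Pinhole triangulation agrees with the stated heights. The right black piece measures 45 mm, so it's the plain eyepiece. The left measures 57 mm, so it's the focusing one. I'll now overlay the fitted models on both pictures to check.

```bash
cat > ov.py <<'E'
from h import *
import cv2
F={'rack':(.5642,-.3053,.136),'case':(.598,-.004,-.143),'tray':(.585,.290,-.155)}
def w(f,x,y,z):
    X,Y,a=F[f]; return [X+x*np.cos(a)-y*np.sin(a),Y+x*np.sin(a)+y*np.cos(a),z]
O={'long':(.4655,.003,[(.0305/2,.042),(.007,.06)]),'short':(.417,-.1358,[(.0145,.038),(.011,.043)]),'plain':(.3505,-.3112,[(.018,.018),(.018,.038),(.016,.044)]),'foc':(.3635,.299,[(.0215,.020),(.0215,.044),(.017,.056)])}
CU=(.4235,.1545,.25)
def poly(im,n,p,c,k,off):
    q=((proj(n,np.array(p))-off+.5)*k*8).astype(int); cv2.polylines(im,[q],True,c,1,cv2.LINE_AA,3)
def draw(n,im,x,y,wd,h,k):
    c=cv2.convertScaleAbs(cv2.resize(im[y:y+h,x:x+wd],None,fx=k,fy=k,interpolation=cv2.INTER_CUBIC),alpha=1.5); off=np.array([x,y])
    box=lambda f,cx,cy,a,b,z:[w(f,cx+i*a/2,cy+j*b/2,z) for i,j in((-1,-1),(-1,1),(1,1),(1,-1))]
    circ=lambda X,Y,r,z:[[X+r*np.cos(t),Y+r*np.sin(t),z] for t in np.linspace(0,6.28,40)]
    D=lambda p,col:poly(c,n,p,col,k,off)
    D(box('rack',0,0,.072,.196,.012),(0,255,255)); [D(circ(*w('rack',0,yy,0)[:2],.025,.012),(0,255,255)) for yy in(-.062,0,.062)]
    D(box('tray',0,0,.068,.130,.012),(0,0,255)); [D(box('tray',0,yy,.056,.056,.012),(0,0,255)) for yy in(-.031,.031)]
    [D(box('case',0,yy,.056,.056,.012),(0,255,0)) for yy in(-.06,0,.06)]; D(box('case',.07,0,.062,.184,.01),(0,255,0))
    for X,Y,L in O.values(): [D(circ(X,Y,r,z),(255,0,255)) for r,z in L]
    F['cu']=CU; D(box('cu',0,0,.038,.034,.04),(255,255,0)); D(box('cu',0,0,.038,.034,0),(255,255,0))
    return c
E
python3 - <<'E'
from ov import *
t=cv2.imread("pics/top0.png");s=cv2.imread("pics/scene0.png")
a=draw('top',t,178,150,180,90,4.4);cv2.imwrite('pics/o1.png',np.vstack([draw('top',t,175,140,200,75,4)[:,:800],draw('top',t,175,205,200,75,4)]))
cv2.imwrite('pics/o2.png',draw('top',t,305,130,200,150,4))
cv2.imwrite('pics/o3.png',draw('scene',s,130,130,340,250,2.35))
E
```

```text
(no output)
```

View pics/o1.png

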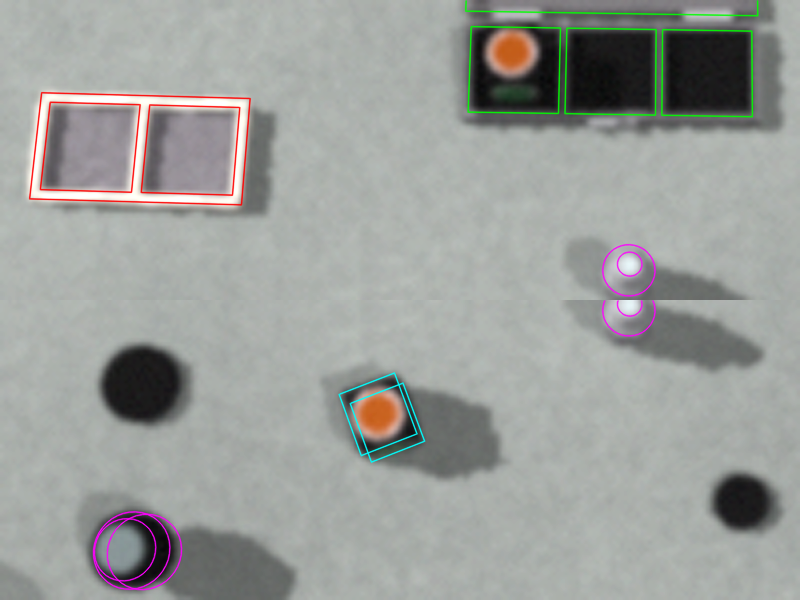

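View pics/o2.png

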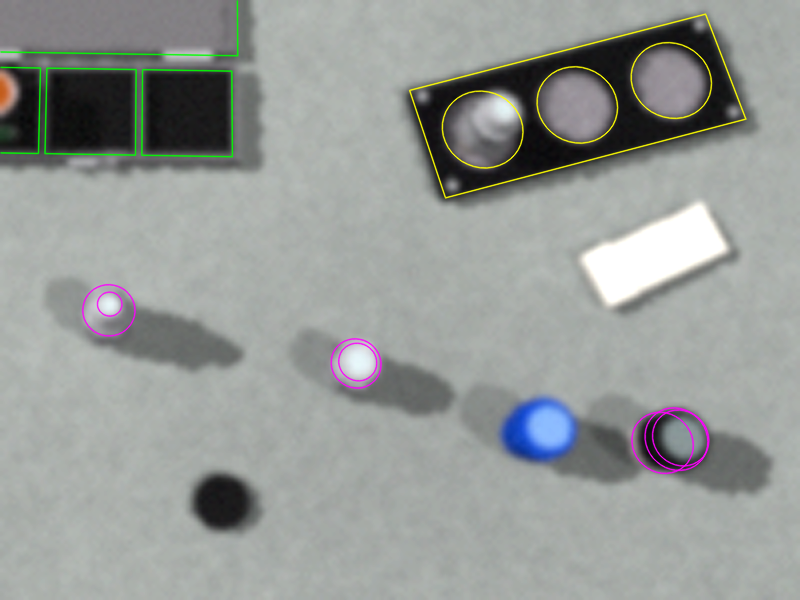

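View pics/o3.png

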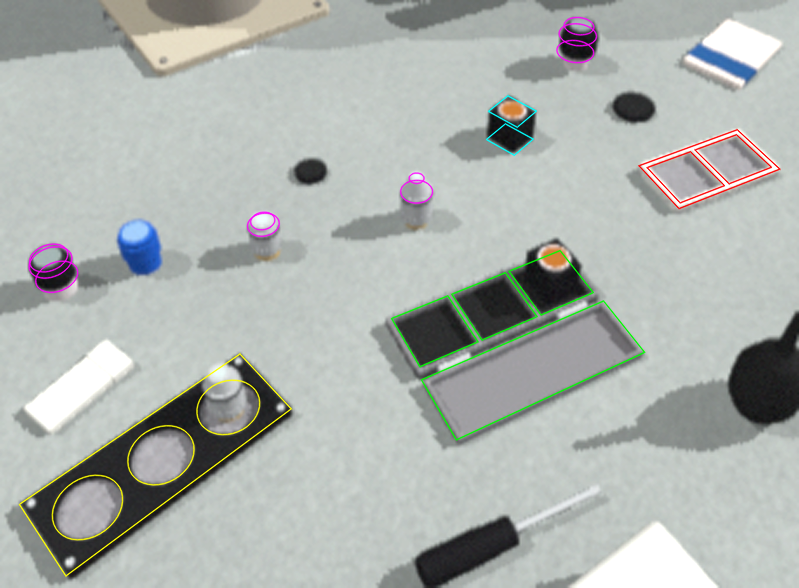

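```bash
python3 -m creep '[[[0,0,0,0,1],[0,0,0,0,2],[0,0,0,0,3],[0,0,0,0,4],[0,0,0,0,5]]]'; python3 -m creep '[[[0,0,0,0,1.4],[0,0,0,0,2.8],[0,0,0,0,4.2],[0,0,0,0,5.26],[0,0,0,0,5.26]]]'
```

```text
time: 0.52
tool_pos: [0.1478, 0.607, 0.2221]
eef_rot: [0.0, 0.333, 0.943, -0.0]
contact_force: [-0.2, -0.2, -0.1]
opening: 0.0866
gripper_force: 0.0
time: 0.93
tool_pos: [0.1477, 0.6071, 0.2221]
eef_rot: [0.0, 0.539, 0.842, -0.0]
contact_force: [0.3, 0.1, -0.5]
opening: 0.0866
gripper_force: 0.0
```

The overlays fit to within 2 mm in both views: fixtures, round pieces, and the cube at yaw of about 0.25. I'll start with the focusing eyepiece at (0.3635, 0.299). First I align tool y with world x, so tool x becomes world y.

```bash
python3 -m creep '[[[0,0,0,0,1.3],[0,0,0,0,2.6],[0,0,0,0,3.9],[0,0,0,0,4.94],[0,0,0,0,4.94]]]'
python3 -m creep '[[[0,-1,0.7,0,0],[0,-2,1.4,0,0],[0,-3,2.1,0,0],[0,-4,2.8,0,0],[0,-5,3.5,0,0]]]'
python3 -m creep '[[[0,-1,0.7,0,0],[0,-2,1.4,0,0],[0,-3,2.1,0,0],[0,-4,2.8,0,0],[0,-5,3.5,0,0]]]'
python3 -m creep '[[[0,-0.27,0.19,0.5,0],[0,-0.27,0.19,1.5,0],[0,-0.27,0.19,2.5,0],[0,-0.27,0.19,3.5,0],[0,-0.27,0.19,3.5,0]]]'
```

```text
time: 1.35
tool_pos: [0.1478, 0.6071, 0.2222]
eef_rot: [0.0, 0.705, 0.709, -0.0]
contact_force: [-0.1, 0.3, 0.7]
opening: 0.0866
gripper_force: 0.0
time: 1.77
tool_pos: [0.2544, 0.4562, 0.2224]
eef_rot: [0.0, 0.703, 0.711, -0.0]
contact_force: [1.0, 0.3, 1.4]
opening: 0.0872
gripper_force: 0.0
time: 2.18
tool_pos: [0.3602, 0.3067, 0.2226]
eef_rot: [-0.0, 0.703, 0.711, 0.0]
contact_force: [1.1, 0.2, -0.0]
opening: 0.0869
gripper_force: 0.0
time: 2.6
tool_pos: [0.3629, 0.2979, 0.1128]
eef_rot: [0.0, 0.703, 0.711, -0.004]
contact_force: [-1.2, -1.1, -1.8]
opening: 0.0871
gripper_force: 0.0
```

```bash
python3 -m creep '[[[0,0.03,0,0.9,0],[0,0.03,0,1.8,0],[0,0.03,0,2.6,0],[0,0.03,0,2.8,0],[0,0.03,0,2.8,0]]]'
```

```text
time: 3.02
tool_pos: [0.3648, 0.301, 0.0334]
eef_rot: [0.0, 0.704, 0.71, -0.001]
contact_force: [-0.3, -1.2, 0.3]
opening: 0.0869
gripper_force: 0.0
```

```bash
python3 -m creep '[[[0,-0.06,-0.04,0.4,0],[0,-0.06,-0.04,0.5,0],[0,-0.06,-0.04,0.5,0],[1,-0.06,-0.04,0.5,0],[1,-0.06,-0.04,0.5,0]]]'
python3 -m creep '[[[1,0,0,0,0],[1,0,0,0,0],[1,0,0,0,0],[1,0,0,0,0],[1,0,0,0,0]]]'
```

```text
time: 3.43
tool_pos: [0.3646, 0.3002, 0.0197]
eef_rot: [-0.0, 0.705, 0.709, 0.001]
contact_force: [-0.3, 0.7, 0.3]
opening: 0.0801
gripper_force: 0.0
time: 3.85
tool_pos: [0.3641, 0.2995, 0.0186]
eef_rot: [-0.0, 0.705, 0.709, 0.0]
contact_force: [-0.7, 0.9, 0.0]
opening: 0.0481
gripper_force: 0.0
```

```bash
python3 -m creep '[[[1,0,0,0,0],[1,0,0,0,0],[1,0,0,0,0],[1,0,0,-0.2,0],[1,0,0,-0.6,0]]]'
python3 -m creep '[[[1,0,0,-0.6,0],[1,0,0,-1.2,0],[1,0,0,-1.8,0],[1,0,0,-2,0],[1,0,0,-2,0]]]'
```

```text
time: 4.27
tool_pos: [0.3632, 0.2986, 0.0358]
eef_rot: [0.0, 0.705, 0.709, -0.001]
contact_force: [0.4, -0.4, -1.2]
opening: 0.0422
gripper_force: 30.0
time: 4.68
tool_pos: [0.3646, 0.3002, 0.098]
eef_rot: [-0.0, 0.705, 0.709, 0.001]
contact_force: [0.3, 0.3, -1.5]
opening: 0.0423
gripper_force: 30.0
```

```bash
python3 -m creep '[[[1,0.1,0.9,0,0],[1,0.2,1.9,0,0],[1,0.3,2.9,0,0],[1,0.4,3.9,0,0],[1,0.5,4.9,0,0]]]'
python3 -m creep '[[[1,0.1,0.9,0,0],[1,0.2,1.8,0,0],[1,0.2,2.4,0,0],[1,0.2,2.6,0,0],[1,0.2,2.6,0,0]]]'
python3 -m creep '[[[1,0,0,0.6,0],[1,0,0,1.2,0],[1,0,0,1.7,0],[1,0,0,1.9,0],[1,0,0,1.9,0]]]'
```

```text
time: 5.1
tool_pos: [0.5117, 0.315, 0.0949]
eef_rot: [-0.0, 0.705, 0.709, -0.001]
contact_force: [-0.3, 0.1, -1.4]
opening: 0.0422
gripper_force: 30.0
time: 5.52
tool_pos: [0.5894, 0.3205, 0.0947]
eef_rot: [0.0, 0.706, 0.709, -0.001]
contact_force: [-0.3, 0.1, -1.3]
opening: 0.042
gripper_force: 30.0
time: 5.93
tool_pos: [0.5867, 0.3215, 0.0376]
eef_rot: [-0.001, 0.705, 0.709, -0.002]
contact_force: [-0.1, 0.2, -0.6]
opening: 0.0423
gripper_force: 30.0
```

```bash
python3 -m creep '[[[1,0,0,0.1,0],[1,0,0,0.2,0],[1,0,0,0.3,0],[1,0,0,0.35,0],[1,0,0,0.35,0]]]'
python3 -m creep '[[[1,0,0,0.03,0],[1,0,0,0.06,0],[1,0,0,0.09,0],[1,0,0,0.09,0],[1,0,0,0.09,0]]]'
```

```text
time: 6.35
tool_pos: [0.5888, 0.3217, 0.029]
eef_rot: [-0.0, 0.705, 0.709, -0.0]
contact_force: [0.7, -0.3, -1.3]
opening: 0.0421
gripper_force: 30.0
time: 6.77
tool_pos: [0.5889, 0.3217, 0.0263]
eef_rot: [-0.0, 0.705, 0.709, -0.0]
contact_force: [0.2, 0.3, -0.6]
opening: 0.0425
gripper_force: 30.0
```

```bash
python3 -m creep '[[[1,0,0,0.03,0],[1,0,0,0.06,0],[1,0,0,0.06,0],[1,0,0,0.06,0],[1,0,0,0.06,0]]]'
python3 -m creep '[[[1,0,0,0.03,0],[1,0,0,0.05,0],[1,0,0,0.05,0],[1,0,0,0.05,0],[1,0,0,0.05,0]]]'
```

```text
time: 7.18
tool_pos: [0.5889, 0.3218, 0.0246]
eef_rot: [-0.0, 0.705, 0.709, 0.0]
contact_force: [0.0, -0.5, -2.0]
opening: 0.0422
gripper_force: 30.0
time: 7.6
tool_pos: [0.5889, 0.3218, 0.0231]
eef_rot: [-0.0, 0.705, 0.709, 0.0]
contact_force: [0.0, -0.0, -1.4]
opening: 0.0422
gripper_force: 30.0
```

```bash
python3 -m creep '[[[1,0,0,0.02,0],[1,0,0,0.03,0],[1,0,0,0.03,0],[1,0,0,0.03,0],[1,0,0,0.03,0]]]'
```

```text
time: 8.02
tool_pos: [0.589, 0.3218, 0.0226]
eef_rot: [-0.0, 0.705, 0.709, 0.0]
contact_force: [-2.7, -0.7, 4.6]
opening: 0.0421
gripper_force: 30.0
```

Contact felt at 4.6 N. I release, lift, and cross over to the plain eyepiece.

```bash
python3 -m creep '[[[0.2,0,0,0,0],[0.2,0,0,0,0],[0.2,0,0,0,0],[0.2,0,0,0,0],[0.2,0,0,-0.3,0]]]'
python3 -m creep '[[[0,0,0,-0.6,0],[0,0,0,-1.5,0],[0,0,0,-2.5,0],[0,0,0,-3.5,0],[0,0,0,-3.7,0]]]'
python3 -m creep '[[[0,-1.2,-0.45,0,0],[0,-2.4,-0.9,0,0],[0,-3.6,-1.35,0,0],[0,-4.8,-1.8,0,0],[0,-6,-2.25,0,0]]]'
python3 -m creep '[[[0,-1.2,-0.45,0,0],[0,-2.4,-0.9,0,0],[0,-3.6,-1.35,0,0],[0,-4.8,-1.8,0,0],[0,-6,-2.25,0,0]]]'
python3 -m creep '[[[0,-1.2,-0.45,0,0],[0,-2.4,-0.9,0,0],[0,-3.6,-1.35,0,0],[0,-4.8,-1.8,0,0],[0,-6,-2.25,0,0]]]'
python3 -m creep '[[[0,-1.1,-0.4,0,0],[0,-2.2,-0.8,0,0],[0,-3.0,-1.1,0,0],[0,-3,-1.1,0,0],[0,-3,-1.1,0,0]]]'
```

```text
time: 8.43
tool_pos: [0.5878, 0.3212, 0.0296]
eef_rot: [-0.0, 0.705, 0.709, -0.001]
contact_force: [-0.1, -0.8, -0.8]
opening: 0.0662
gripper_force: 0.0
time: 8.85
tool_pos: [0.5912, 0.3226, 0.1487]
eef_rot: [0.001, 0.705, 0.709, 0.004]
contact_force: [0.6, -0.1, 1.2]
opening: 0.0858
gripper_force: 0.0
time: 9.27
tool_pos: [0.5216, 0.1397, 0.1424]
eef_rot: [-0.0, 0.705, 0.709, 0.0]
contact_force: [0.5, -1.5, 0.5]
opening: 0.0866
gripper_force: 0.0
time: 9.68
tool_pos: [0.4551, -0.0406, 0.1425]
eef_rot: [-0.0, 0.705, 0.709, 0.001]
contact_force: [0.3, -1.1, -0.4]
opening: 0.0868
gripper_force: 0.0
time: 10.1
tool_pos: [0.3885, -0.221, 0.1426]
eef_rot: [0.0, 0.705, 0.709, 0.001]
contact_force: [0.6, -0.9, -0.7]
opening: 0.0871
gripper_force: 0.0
time: 10.52
tool_pos: [0.3561, -0.3109, 0.1423]
eef_rot: [0.0, 0.706, 0.708, -0.0]
contact_force: [-0.4, 1.3, 0.2]
opening: 0.0869
gripper_force: 0.0
```

```bash
python3 -m creep '[[[0,0,-0.19,0.8,0],[0,0,-0.19,1.7,0],[0,0,-0.19,2.6,0],[0,0,-0.19,3.3,0],[0,0,-0.19,3.6,0]]]'
python3 -m creep '[[[0,0,0,0.3,0],[0,0,0,0.6,0],[0,0,0,0.64,0],[0,0,0,0.64,0],[0,0,0,0.64,0]]]'
python3 -m creep '[[[1,0,0,0,0],[1,0,0,0,0],[1,0,0,0,0],[1,0,0,0,0],[1,0,0,0,0]]]'
python3 -m creep '[[[1,0,0,0,0],[1,0,0,0,0],[1,0,0,0,0],[1,0,0,0,0],[1,0,0,0,0]]]'
```

```text
time: 10.93
tool_pos: [0.3506, -0.3076, 0.0317]
eef_rot: [-0.002, 0.705, 0.71, -0.0]
contact_force: [-0.6, 0.4, -0.1]
opening: 0.087
gripper_force: 0.0
time: 11.35
tool_pos: [0.3517, -0.3098, 0.0156]
eef_rot: [0.0, 0.705, 0.709, 0.0]
contact_force: [-0.1, -0.7, 0.2]
opening: 0.0867
gripper_force: 0.0
time: 11.77
tool_pos: [0.3513, -0.3096, 0.015]
eef_rot: [0.0, 0.705, 0.709, 0.0]
contact_force: [-0.1, -0.3, 0.4]
opening: 0.0613
gripper_force: 0.0
time: 12.18
tool_pos: [0.3512, -0.3096, 0.0149]
eef_rot: [-0.0, 0.705, 0.709, 0.0]
contact_force: [-0.2, -0.3, 0.7]
opening: 0.0354
gripper_force: 30.0
```

```bash
python3 -m creep '[[[1,0,0,-0.3,0],[1,0,0,-1.1,0],[1,0,0,-2.1,0],[1,0,0,-3.1,0],[1,0,0,-3.8,0]]]'
python3 -m creep '[[[1,1,0.4,0,0],[1,2.2,0.9,0,0],[1,3.4,1.35,0,0],[1,4.6,1.85,0,0],[1,5.8,2.3,0,0]]]'
python3 -m creep '[[[1,1.2,0.48,0,0],[1,2.4,0.96,0,0],[1,3.6,1.44,0,0],[1,4.8,1.92,0,0],[1,6,2.4,0,0]]]'
python3 -m creep '[[[1,1.2,0.48,0,0],[1,2.4,0.96,0,0],[1,3.6,1.44,0,0],[1,4.8,1.92,0,0],[1,6,2.4,0,0]]]'
python3 -m creep '[[[1,0.8,0.3,0,0],[1,1.2,0.5,0,0],[1,1.2,0.5,0,0],[1,1.2,0.5,0,0],[1,1.2,0.5,0,0]]]'
```

```text
time: 12.6
tool_pos: [0.351, -0.3105, 0.1313]
eef_rot: [0.001, 0.706, 0.709, 0.0]
contact_force: [1.4, -0.7, -0.3]
opening: 0.0352
gripper_force: 30.0
time: 13.02
tool_pos: [0.4197, -0.1336, 0.1297]
eef_rot: [0.0, 0.705, 0.709, 0.001]
contact_force: [1.5, -0.1, -0.4]
opening: 0.0354
gripper_force: 30.0
time: 13.43
tool_pos: [0.4906, 0.0468, 0.1295]
eef_rot: [0.0, 0.705, 0.709, 0.0]
contact_force: [0.7, -0.6, -0.6]
opening: 0.0355
gripper_force: 30.0
time: 13.85
tool_pos: [0.5616, 0.2273, 0.1295]
eef_rot: [0.0, 0.705, 0.709, -0.0]
contact_force: [0.9, -1.0, -0.5]
opening: 0.0354
gripper_force: 30.0
time: 14.27
tool_pos: [0.5761, 0.2601, 0.1292]
eef_rot: [0.0, 0.706, 0.709, -0.0]
contact_force: [0.4, -0.2, -0.7]
opening: 0.035
gripper_force: 30.0
```

```bash
python3 -m creep '[[[1,0.03,0.14,0.5,0],[1,0.03,0.14,1.3,0],[1,0.03,0.14,2.1,0],[1,0.03,0.14,2.8,0],[1,0.03,0.14,3.2,0]]]'
python3 -m creep '[[[1,0,0,0.1,0],[1,0,0,0.2,0],[1,0,0,0.3,0],[1,0,0,0.33,0],[1,0,0,0.33,0]]]'
```

```text
time: 14.68
tool_pos: [0.5789, 0.2608, 0.0298]
eef_rot: [-0.0, 0.706, 0.709, -0.002]
contact_force: [-0.2, -1.1, -0.7]
opening: 0.0352
gripper_force: 30.0
time: 15.1
tool_pos: [0.5807, 0.2628, 0.0238]
eef_rot: [0.0, 0.705, 0.709, 0.001]
contact_force: [-0.6, -0.3, -1.1]
opening: 0.0349
gripper_force: 30.0
```

```bash
python3 -m creep '[[[1,-0.05,0,0.03,0],[1,-0.05,0,0.07,0],[1,-0.05,0,0.1,0],[1,-0.05,0,0.1,0],[1,-0.05,0,0.1,0]]]'
python3 -m creep '[[[1,0,0,0.02,0],[1,0,0,0.04,0],[1,0,0,0.04,0],[1,0,0,0.04,0],[1,0,0,0.04,0]]]'
```

```text
time: 15.52
tool_pos: [0.5802, 0.2611, 0.02]
eef_rot: [-0.0, 0.705, 0.709, 0.0]
contact_force: [-0.3, 0.3, -0.8]
opening: 0.0353
gripper_force: 30.0
time: 15.93
tool_pos: [0.5803, 0.2612, 0.019]
eef_rot: [-0.0, 0.705, 0.709, 0.0]
contact_force: [-1.4, 0.2, 1.2]
opening: 0.0351
gripper_force: 30.0
```

```bash
python3 -m creep '[[[1,0,0,0.02,0],[1,0,0,0.02,0],[1,0,0,0.02,0],[0.2,0,0,0.02,0],[0.2,0,0,0.02,0]]]'
python3 -m creep '[[[0.2,0,0,0,0],[0.2,0,0,0,0],[0.2,0,0,-0.3,0],[0.2,0,0,-1,0],[0,0,0,-1.8,0]]]'
python3 -m creep '[[[0,0,0,-1,0],[0,-0.5,-0.7,-1.5,0],[0,-1.1,-1.6,-1.5,0],[0,-1.7,-2.5,-1.5,0],[0,-2.3,-3.4,-1.5,0]]]'
python3 -m creep '[[[0,-0.6,-0.9,0,-0.7],[0,-1.26,-1.83,0,-1.4],[0,-1.26,-1.83,0,-2.1],[0,-1.26,-1.83,0,-2.8],[0,-1.26,-1.83,0,-2.8]]]'
```

```text
time: 16.35
tool_pos: [0.5804, 0.2612, 0.0184]
eef_rot: [0.0, 0.705, 0.709, 0.0]
contact_force: [-0.3, -1.1, -0.4]
opening: 0.0423
gripper_force: 0.0
time: 16.77
tool_pos: [0.5794, 0.2606, 0.0722]
eef_rot: [-0.0, 0.705, 0.709, -0.001]
contact_force: [0.7, 1.0, 0.1]
opening: 0.0698
gripper_force: 0.0
time: 17.18
tool_pos: [0.4777, 0.1907, 0.1178]
eef_rot: [0.0, 0.705, 0.709, 0.0]
contact_force: [-0.3, -0.5, -0.1]
opening: 0.0869
gripper_force: 0.0
time: 17.6
tool_pos: [0.4239, 0.1534, 0.1181]
eef_rot: [-0.0, 0.612, 0.79, 0.001]
contact_force: [-0.4, -0.4, -0.2]
opening: 0.0871
gripper_force: 0.0
```

```bash
python3 -m creep '[[[0,0.03,0,0.7,0],[0,0.03,0,1.5,0],[0,0.03,0,2.3,0],[0,0.03,0,2.8,0],[0,0.03,0,2.9,0]]]'
python3 -m creep '[[[0,0,0,0.2,0],[0,0,0,0.4,0],[0,0,0,0.52,0],[0,0,0,0.52,0],[0,0,0,0.52,0]]]'
python3 -m creep '[[[1,0,0,0,0],[1,0,0,0,0],[1,0,0,0,0],[1,0,0,0,0],[1,0,0,0,0]]]'
python3 -m creep '[[[1,0,0,0,0],[1,0,0,0,0],[1,0,0,0,0],[1,0,0,0,0],[1,0,0,0,0]]]'
```

```text
time: 18.02
tool_pos: [0.4226, 0.1535, 0.0282]
eef_rot: [-0.0, 0.614, 0.789, -0.002]
contact_force: [-0.6, -0.8, -0.1]
opening: 0.0871
gripper_force: 0.0
time: 18.43
tool_pos: [0.424, 0.1544, 0.015]
eef_rot: [0.0, 0.614, 0.79, 0.0]
contact_force: [-0.5, -0.7, 0.4]
opening: 0.087
gripper_force: 0.0
time: 18.85
tool_pos: [0.4238, 0.1544, 0.0148]
eef_rot: [-0.0, 0.613, 0.79, 0.0]
contact_force: [0.2, 0.4, -0.6]
opening: 0.0618
gripper_force: 0.0
time: 19.27
tool_pos: [0.4237, 0.1543, 0.0146]
eef_rot: [-0.0, 0.613, 0.79, 0.0]
contact_force: [0.4, 0.4, -0.2]
opening: 0.0384
gripper_force: 29.4
```

```bash
python3 -m creep '[[[1,0,0,-0.3,0],[1,0,0,-1,0],[1,0,0,-2,1],[1,0,0,-3,2],[1,0,0,-3.3,3]]]'
python3 -m creep '[[[1,0,0,0,1],[1,0,0,0,1.52],[1,0,0,0,1.52],[1,0,0,0,1.52],[1,0,0,0,1.52]]]'
python3 -m creep '[[[1,-0.7,0.7,0,0],[1,-1.5,1.5,0,0],[1,-2.3,2.3,0,0],[1,-3.1,3.1,0,0],[1,-3.9,3.9,0,0]]]'
python3 -m creep '[[[1,-0.8,0.8,0,0],[1,-1.6,1.6,0,0],[1,-2.3,2.3,0,0],[1,-2.49,2.6,0,0],[1,-2.49,2.6,0,0]]]'
```

```text
time: 19.68
tool_pos: [0.4255, 0.1547, 0.118]
eef_rot: [0.0, 0.713, 0.701, 0.003]
contact_force: [1.0, -0.0, -0.1]
opening: 0.0378
gripper_force: 29.4
time: 20.1
tool_pos: [0.4236, 0.1541, 0.1137]
eef_rot: [-0.0, 0.756, 0.655, -0.0]
contact_force: [0.0, -0.0, -0.7]
opening: 0.038
gripper_force: 29.4
time: 20.52
tool_pos: [0.5233, 0.0203, 0.1136]
eef_rot: [-0.0, 0.756, 0.655, -0.0]
contact_force: [0.4, 0.8, -0.4]
opening: 0.0382
gripper_force: 29.4
time: 20.93
tool_pos: [0.5899, -0.0663, 0.1133]
eef_rot: [0.001, 0.757, 0.653, -0.001]
contact_force: [0.1, 0.3, -1.4]
opening: 0.0382
gripper_force: 29.4
```

```bash
python3 -m creep '[[[1,0,0,0.5,0],[1,0,0,1.3,0],[1,0,0,2.1,0],[1,0,0,2.7,0],[1,0,0,2.8,0]]]'
python3 -m creep '[[[1,0.05,0,0.08,0],[1,0.05,0,0.16,0],[1,0.05,0,0.23,0],[1,0.05,0,0.23,0],[1,0.05,0,0.23,0]]]'
```

```text
time: 21.35
tool_pos: [0.5864, -0.0615, 0.0263]
eef_rot: [-0.002, 0.756, 0.655, -0.002]
contact_force: [-0.9, 1.0, -0.2]
opening: 0.038
gripper_force: 29.4
time: 21.77
tool_pos: [0.5897, -0.0619, 0.0234]
eef_rot: [0.0, 0.756, 0.654, 0.0]
contact_force: [0.5, 0.0, -0.3]
opening: 0.0386
gripper_force: 29.4
```

```bash
python3 -m creep '[[[1,-0.04,0,0.03,0],[1,-0.04,0,0.07,0],[1,-0.04,0,0.11,0],[1,-0.04,0,0.11,0],[1,-0.04,0,0.11,0]]]'
python3 -m creep '[[[1,0,0,0.02,0],[1,0,0,0.04,0],[1,0,0,0.04,0],[1,0,0,0.04,0],[1,0,0,0.04,0]]]'
```

```text
time: 22.18
tool_pos: [0.5891, -0.0632, 0.0193]
eef_rot: [-0.0, 0.756, 0.654, -0.0]
contact_force: [0.4, 0.2, -0.8]
opening: 0.0385
gripper_force: 29.4
time: 22.6
tool_pos: [0.5892, -0.0632, 0.0187]
eef_rot: [-0.0, 0.756, 0.654, 0.0]
contact_force: [-2.0, 0.8, 5.3]
opening: 0.0381
gripper_force: 29.4
```

```bash
python3 -m creep '[[[0.2,0,0,0,0],[0.2,0,0,0,0],[0.2,0,0,0,0],[0.2,0,0,-0.2,0],[0.2,0,0,-1,0]]]'
python3 -m creep '[[[0,0,0,-1,0],[0,0,0,-2,0],[0,0,0,-2.5,-0.6],[0,0,0,-2.5,-1.66],[0,0,0,-2.5,-1.66]]]'
python3 -m creep '[[[0,-0.5,-1.1,0,0],[0,-1,-2.2,0,0],[0,-1.5,-3.4,0,0],[0,-2,-4.6,0,0],[0,-2.42,-5.74,0,0]]]'
python3 -m creep '[[[0,0,0,0,0],[0,0,0,0.8,0],[0,0,0,1.6,0],[0,0,0,2.4,0],[0,0,0,2.4,0]]]'
```

```text
time: 23.02
tool_pos: [0.5869, -0.0629, 0.0458]
eef_rot: [-0.002, 0.756, 0.654, -0.002]
contact_force: [0.1, 0.3, -0.6]
opening: 0.0636
gripper_force: 0.0
time: 23.43
tool_pos: [0.5898, -0.0632, 0.1248]
eef_rot: [0.001, 0.705, 0.709, 0.001]
contact_force: [0.1, 0.5, -0.7]
opening: 0.0861
gripper_force: 0.0
time: 23.85
tool_pos: [0.4145, -0.1366, 0.1222]
eef_rot: [-0.001, 0.708, 0.706, -0.001]
contact_force: [-0.8, -0.9, 1.1]
opening: 0.0873
gripper_force: 0.0
time: 24.27
tool_pos: [0.414, -0.1354, 0.0478]
eef_rot: [-0.002, 0.708, 0.706, -0.002]
contact_force: [-2.6, 1.3, -0.5]
opening: 0.087
gripper_force: 0.0
```

```bash
python3 -m creep '[[[0,0,0,0.4,0],[0,0,0,0.8,0],[0,0,0,1,0],[0,0,0,1,0],[0,0,0,1,0]]]'
```

```text
time: 24.68
tool_pos: [0.417, -0.136, 0.0218]
eef_rot: [-0.0, 0.707, 0.707, -0.0]
contact_force: [0.5, -0.5, -0.0]
opening: 0.087
gripper_force: 0.0
```

```bash
python3 -m creep '[[[0,0,0,0.2,0],[0,0,0,0.22,0],[0,0,0,0.22,0],[1,0,0,0.22,0],[1,0,0,0.22,0]]]'
python3 -m creep '[[[1,0,0,0,0],[1,0,0,0,0],[1,0,0,0,0],[1,0,0,0,0],[1,0,0,0,0]]]'
python3 -m creep '[[[1,0,0,0,0],[1,0,0,0,0],[1,0,0,0,0],[1,0,0,0,0],[1,0,0,0,0]]]'
```

```text
time: 25.1
tool_pos: [0.417, -0.1359, 0.0148]
eef_rot: [0.0, 0.707, 0.707, 0.0]
contact_force: [-0.2, -0.7, 0.9]
opening: 0.0801
gripper_force: 0.0
time: 25.52
tool_pos: [0.417, -0.1358, 0.0146]
eef_rot: [-0.0, 0.707, 0.707, 0.0]
contact_force: [-0.7, -0.4, -0.7]
opening: 0.0482
gripper_force: 0.0
time: 25.93
tool_pos: [0.417, -0.1358, 0.0146]
eef_rot: [-0.0, 0.707, 0.707, 0.0]
contact_force: [0.8, 0.6, 0.4]
opening: 0.0281
gripper_force: 30.0
```

```bash
python3 -m creep '[[[1,0,0,-0.3,0],[1,0,0,-1,0],[1,0,0,-2,0],[1,0,0,-2.9,0],[1,0,0,-3,0]]]'
python3 -m creep '[[[1,-0.7,0.5,0,0],[1,-1.7,1.15,0,0],[1,-2.7,1.8,0,0],[1,-3.7,2.5,0,0],[1,-4.7,3.2,0,0]]]'
python3 -m creep '[[[1,-1,0.7,0,0],[1,-2,1.3,0,0],[1,-2.8,1.8,0,0],[1,-3,1.99,0,0],[1,-3,1.99,0,0]]]'
python3 -m creep '[[[1,0,0,0.5,0],[1,0,0,1.3,0],[1,0,0,2.1,0],[1,0,0,2.6,0],[1,0,0,2.7,0]]]'
python3 -m creep '[[[1,0,0,0,0],[1,0,0,0,0],[1,0,0,0,0]]]'
```

```text
time: 26.35
tool_pos: [0.4191, -0.1367, 0.1089]
eef_rot: [0.002, 0.707, 0.707, 0.002]
contact_force: [1.7, -0.1, -1.2]
opening: 0.0286
gripper_force: 30.0
time: 26.77
tool_pos: [0.5137, -0.2777, 0.1039]
eef_rot: [-0.001, 0.706, 0.708, -0.0]
contact_force: [0.1, -0.3, -0.4]
opening: 0.0277
gripper_force: 30.0
time: 27.18
tool_pos: [0.5724, -0.3691, 0.1036]
eef_rot: [-0.0, 0.708, 0.706, -0.001]
contact_force: [-0.6, -0.3, -1.1]
opening: 0.0281
gripper_force: 30.0
time: 27.6
tool_pos: [0.571, -0.3641, 0.0198]
eef_rot: [-0.003, 0.707, 0.708, -0.0]
contact_force: [-0.4, 0.5, -2.5]
opening: 0.0282
gripper_force: 30.0
time: 27.85
tool_pos: [0.5734, -0.3672, 0.0252]
eef_rot: [0.001, 0.707, 0.707, 0.0]
contact_force: [0.0, -0.6, -1.3]
opening: 0.0284
gripper_force: 30.0
```

```bash
python3 -m creep '[[[1,0,0,0.03,0],[1,0,0,0.06,0],[1,0,0,0.1,0],[1,0,0,0.1,0],[1,0,0,0.1,0]]]'
python3 -m creep '[[[1,0,0,0.02,0],[1,0,0,0.04,0],[1,0,0,0.04,0],[1,0,0,0.04,0],[1,0,0,0.04,0]]]'
```

```text
time: 28.27
tool_pos: [0.5727, -0.3668, 0.0206]
eef_rot: [-0.0, 0.707, 0.707, 0.0]
contact_force: [-0.3, 0.4, -1.7]
opening: 0.0282
gripper_force: 30.0
time: 28.68
tool_pos: [0.5727, -0.3668, 0.0194]
eef_rot: [-0.0, 0.707, 0.707, 0.0]
contact_force: [-0.1, -0.1, -1.8]
opening: 0.0284
gripper_force: 30.0
```

```bash
python3 -m creep '[[[1,0,0,0.02,0],[1,0,0,0.03,0],[1,0,0,0.03,0],[1,0,0,0.03,0],[1,0,0,0.03,0]]]'
```

```text
time: 29.1
tool_pos: [0.5728, -0.3669, 0.0187]
eef_rot: [0.0, 0.707, 0.707, 0.0]
contact_force: [-1.4, 0.9, 2.1]
opening: 0.0285
gripper_force: 30.0
```

```bash
python3 -m creep '[[[0.2,0,0,0,0],[0.2,0,0,0,0],[0.2,0,0,0,0],[0.2,0,0,0,0],[0.2,0,0,-0.3,0]]]'
python3 -m creep '[[[0.2,0,0,-0.8,0],[0,0,0,-1.8,0],[0,0,0,-2.8,0],[0,0,0,-3.2,0],[0,0,0,-3.2,0]]]'
python3 -m creep '[[[0,0.8,-0.2,0,0],[0,2,-0.5,0,0],[0,3.2,-0.9,0,0],[0,4.4,-1.2,0,0],[0,5.6,-1.6,0,0]]]'
python3 -m creep '[[[0,1.2,-0.4,0,0],[0,2.4,-0.7,0,0],[0,3.6,-1.1,0,0],[0,4.8,-1.4,0,0],[0,5.8,-1.8,0,0]]]'
python3 -m creep '[[[0,0.93,-0.18,0,0],[0,0.93,-0.18,0.5,0],[0,0.93,-0.18,1.3,0],[0,0.93,-0.18,2.1,0],[0,0.93,-0.18,2.6,0]]]'
python3 -m creep '[[[0,0,0,0.2,0],[0,0,0,0.2,0],[0,0,0,0.2,0],[0,0,0,0.2,0]]]'
```

```text
time: 29.52
tool_pos: [0.5718, -0.3661, 0.026]
eef_rot: [-0.001, 0.707, 0.707, -0.0]
contact_force: [0.0, 0.3, -0.3]
opening: 0.0534
gripper_force: 0.0
time: 29.93
tool_pos: [0.574, -0.3682, 0.1278]
eef_rot: [0.003, 0.707, 0.707, 0.001]
contact_force: [-0.7, 0.2, 0.8]
opening: 0.0838
gripper_force: 0.0
time: 30.35
tool_pos: [0.5237, -0.1969, 0.1224]
eef_rot: [-0.001, 0.707, 0.707, -0.0]
contact_force: [0.8, 1.0, 1.3]
opening: 0.0869
gripper_force: 0.0
time: 30.77
tool_pos: [0.4696, -0.0221, 0.1229]
eef_rot: [-0.0, 0.706, 0.708, -0.0]
contact_force: [0.9, 1.0, 0.1]
opening: 0.0873
gripper_force: 0.0
time: 31.18
tool_pos: [0.4637, 0.0033, 0.0432]
eef_rot: [-0.001, 0.707, 0.708, -0.001]
contact_force: [-0.2, 0.7, 0.6]
opening: 0.0871
gripper_force: 0.0
time: 31.52
tool_pos: [0.4658, 0.0031, 0.0404]
eef_rot: [0.0, 0.707, 0.707, 0.001]
contact_force: [0.8, -0.4, 0.6]
opening: 0.087
gripper_force: 0.0
```

```bash
python3 -m creep '[[[0,0,0,0.4,0],[0,0,0,0.75,0],[0,0,0,0.8,0],[0,0,0,0.8,0],[1,0,0,0.8,0]]]'
python3 -m creep '[[[1,0,0,0,0],[1,0,0,0,0],[1,0,0,0,0],[1,0,0,0,0],[1,0,0,0,0]]]'
python3 -m creep '[[[1,0,0,0,0],[1,0,0,0,0],[1,0,0,0,0],[1,0,0,0,0],[1,0,0,0,0]]]'
```

```text
time: 31.93
tool_pos: [0.4653, 0.003, 0.0158]
eef_rot: [0.0, 0.707, 0.707, 0.0]
contact_force: [-0.4, -0.2, -0.3]
opening: 0.0851
gripper_force: 0.0
time: 32.35
tool_pos: [0.4653, 0.0031, 0.0157]
eef_rot: [-0.0, 0.707, 0.707, 0.0]
contact_force: [0.2, -0.0, -0.9]
opening: 0.0547
gripper_force: 0.0
time: 32.77
tool_pos: [0.4651, 0.0031, 0.0155]
eef_rot: [-0.0, 0.707, 0.707, -0.0]
contact_force: [0.0, -0.3, 0.2]
opening: 0.0303
gripper_force: 30.0
```

```bash
python3 -m creep '[[[1,0,0,-0.3,0],[1,0,0,-1,0],[1,0,0,-2,0],[1,0,0,-3,0],[1,0,0,-3.5,0]]]'
python3 -m creep '[[[1,-0.8,0.3,0,0],[1,-2,0.7,0,0],[1,-3.2,1.1,0,0],[1,-4.4,1.5,0,0],[1,-5.5,1.8,0,0]]]'
python3 -m creep '[[[1,-1.2,0.4,0,0],[1,-2.4,0.8,0,0],[1,-3.6,1.2,0,0],[1,-4.5,1.4,0,0],[1,-4.78,1.5,0,0]]]'
python3 -m creep '[[[1,0,0,0.3,0],[1,0,0,1.1,0],[1,0,0,1.9,0],[1,0,0,2.6,0],[1,0,0,3,0]]]'
python3 -m creep '[[[1,0,0,0.1,0],[1,0,0,0.1,0],[1,0,0,0.1,0],[1,0,0,0.1,0]]]'
```

```text
time: 33.18
tool_pos: [0.4662, 0.0025, 0.1237]
eef_rot: [0.001, 0.707, 0.707, 0.001]
contact_force: [2.1, 0.5, -2.5]
opening: 0.0301
gripper_force: 30.0
time: 33.6
tool_pos: [0.5197, -0.1637, 0.121]
eef_rot: [0.0, 0.707, 0.707, 0.0]
contact_force: [0.6, 0.4, -2.2]
opening: 0.0304
gripper_force: 30.0
time: 34.02
tool_pos: [0.563, -0.3107, 0.1208]
eef_rot: [0.001, 0.709, 0.705, -0.002]
contact_force: [0.4, 0.1, -2.1]
opening: 0.0302
gripper_force: 30.0
time: 34.43
tool_pos: [0.5633, -0.3025, 0.0277]
eef_rot: [-0.002, 0.706, 0.708, -0.0]
contact_force: [-0.3, 0.4, -3.3]
opening: 0.0302
gripper_force: 30.0
time: 34.77
tool_pos: [0.5651, -0.3055, 0.029]
eef_rot: [0.001, 0.707, 0.707, 0.0]
contact_force: [0.8, 0.2, -2.0]
opening: 0.0301
gripper_force: 30.0
```

```bash
python3 -m creep '[[[1,0,0,0.08,0],[1,0,0,0.16,0],[1,0,0,0.23,0],[1,0,0,0.23,0],[1,0,0,0.23,0]]]'
python3 -m creep '[[[1,0,0,0.02,0],[1,0,0,0.03,0],[1,0,0,0.03,0],[1,0,0,0.03,0],[1,0,0,0.03,0]]]'
```

```text
time: 35.18
tool_pos: [0.5642, -0.3053, 0.0205]
eef_rot: [-0.0, 0.707, 0.707, -0.0]
contact_force: [-0.2, -0.7, -2.3]
opening: 0.0303
gripper_force: 30.0
time: 35.6
tool_pos: [0.5643, -0.3053, 0.0197]
eef_rot: [-0.0, 0.707, 0.707, 0.0]
contact_force: [0.4, -0.6, -1.9]
opening: 0.0302
gripper_force: 30.0
```

```bash
python3 -m creep '[[[1,0,0,0.02,0],[1,0,0,0.03,0],[1,0,0,0.03,0],[1,0,0,0.03,0],[1,0,0,0.03,0]]]'
```

```text
time: 36.02
tool_pos: [0.5644, -0.3054, 0.0196]
eef_rot: [0.0, 0.707, 0.707, 0.0]
contact_force: [-2.1, 1.0, 6.5]
opening: 0.0306
gripper_force: 30.0
```

Contact. I release, retreat upwards and back towards the base side, and take a look.

```bash
python3 -m creep '[[[0.2,0,0,0,0],[0.2,0,0,0,0],[0.2,0,0,0,0],[0.2,0,0,0,0],[0.2,0,0,-0.3,0]]]'
python3 -m creep '[[[0.2,0,0,-0.8,0],[0.2,0,0,-1.8,0],[0.2,0,0,-2.8,0],[0.2,0,0,-3.8,0],[0.2,0,0,-4,0]]]'
python3 -m creep '[[[0,0,-1,0,0],[0,0,-2,0,0],[0,0,-3,0,0],[0,0,-4,0,0],[0,0,-5,0,0]]]'
python3 -m creep '[[[0,0,-1,0,0],[0,0,-1,0,0],[0,0,-1,0,0],[0,0,-1,0,0]]]'
python3 - <<'E'
from workcell import bot
import cv2,numpy as np
t=bot.grab_frame("top");s=bot.grab_frame("scene")
cv2.imwrite("pics/t1.png",t);cv2.imwrite("pics/s1.png",s)
c=lambda im,x,y,w,h,k:cv2.convertScaleAbs(cv2.resize(im[y:y+h,x:x+w],None,fx=k,fy=k,interpolation=cv2.INTER_CUBIC),alpha=1.5)
a=c(t,175,110,320,90,2.5);b=c(s,120,130,360,156,800/360.)
cv2.imwrite("pics/f1.png",np.vstack([a,c(s,130,150,340,160,800/340)[:,:800]]))
E
```

```text
time: 36.43
tool_pos: [0.5635, -0.3047, 0.0266]
eef_rot: [-0.001, 0.707, 0.707, -0.0]
contact_force: [-0.6, -0.4, -1.0]
opening: 0.0558
gripper_force: 0.0
time: 36.85
tool_pos: [0.5659, -0.307, 0.1537]
eef_rot: [0.003, 0.707, 0.707, 0.001]
contact_force: [-0.2, -0.1, 0.2]
opening: 0.0695
gripper_force: 0.0
time: 37.27
tool_pos: [0.4128, -0.3054, 0.1476]
eef_rot: [-0.0, 0.707, 0.707, 0.0]
contact_force: [-0.4, 0.0, 1.4]
opening: 0.0861
gripper_force: 0.0
time: 37.6
tool_pos: [0.3851, -0.3051, 0.1483]
eef_rot: [0.0, 0.707, 0.707, 0.001]
contact_force: [0.9, -0.1, 0.1]
opening: 0.087
gripper_force: 0.0
```

View pics/f1.png

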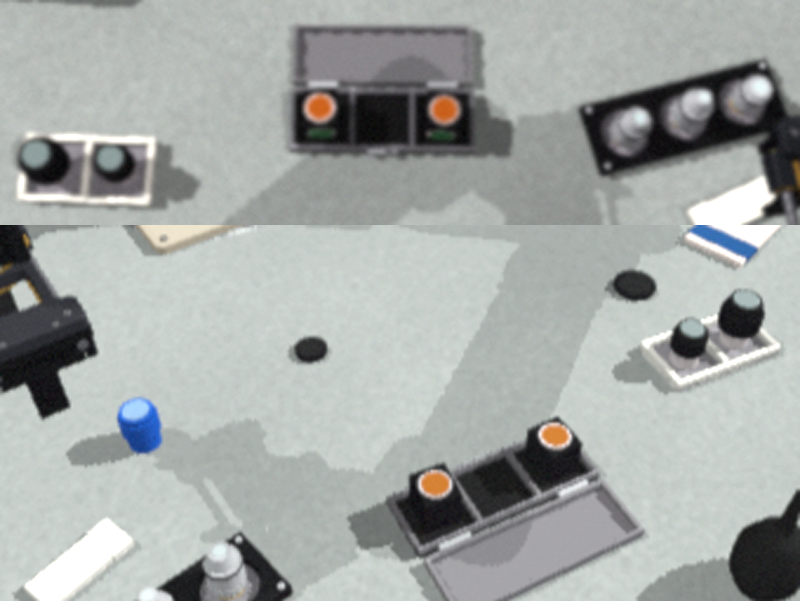

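View pics/s1.png

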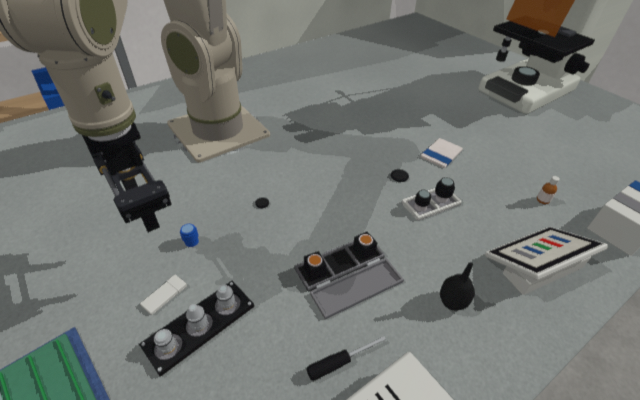

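Both views show everything put away:
- **Tray:** both eyepieces upright, at scene (423,198) and (445,187).
- **Case:** the loose cube is in the -60 mm bay at scene (314,262), and the stored cube hasn't moved.
- **Rack:** three objectives upright, at scene (163,343), (197,317) and (225,298).

The blue decoy is untouched, and the arm is clear of everything.

```bash
python3 -c "
from workcell import bot
print(bot.hand_in())"
```

```text
the job is handed in; nothing more can be done
None
```

All five optics were set down upright in their own free bays, and the job was handed in at about 38 s of the 112 s allowed; the final pictures show the stored objective, the stored cube and the blue eyepiece still in place.

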